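# Zero the brake gauge and hold the dead-man lever on the working mark

### The arm

A 6-joint arm with a two-finger parallel gripper is mounted at the origin on the work surface. World frame = base frame: x ahead of the robot, y to its left, z up, the work surface at z = 0. Lengths are in m, angles in degrees, forces in N, time in s.
With the tool pointing down it reaches from about 0.3 to 0.75 m from the base axis. Payload 8.5 kg.
Tool frame: the origin (TCP) lies at the very end of the fingers, on their centre line; the grasp point (between the pads) lies 19 mm behind it; z points along the fingers, y is the line along which they close (so a half turn about z gives the same grasp; the last joint's range is limited). The gripper opens to 85 mm and grips with 20 to 120 N. Pads are 22 mm wide; open, the fingers measure 114 mm over their backs; the gripper's body (76 mm by 85 mm) begins 54 mm behind the grasp point. The pads swing forward as they close: fully open they stand 13 mm farther back than shut.
Start: joints at [-80.059, 21.807, 74.336, -0, 83.858, -12.336], TCP at [0.208, -0.509, 0.231] pointing down, gripper open.
Joint ranges: [-178.18, 178.18], [-50.72, 133.34], [12.68, 142.11], [-81.47, 261.47], [9.98, 163.14], [-165.26, 165.26]. Speed limits (degrees/s): [136.94, 136.94, 180, 180, 180, 180].

### API

Orientations are given as a 3x3 rotation matrix whose columns are the frame's x, y, z axes.
In Python, from rig import * gives the robot as it stands. The module is installed in compiled form; this text tells all that it offers.
- The arm moves only by the shell command python3 -m pendant 'ROWS' [OPENING] [FORCE]. ROWS is JSON, a list of rows, each a list of 2 entries, a list of its own where there are three numbers: the shift along the tool's x, y, z as a fraction of full scale, then the turn, a rotation vector about the tool's x, y, z as a fraction of full scale. A call has 1 to 8 rows; each row shifts and turns the commanded pose from where the row before left it, along the tool's axes as they then stand; what a row does not reach is not made up. Full scale, the value 1, is 40 mm for a shift and 5 degrees for a turn. A row lasts 1/8 s, in which the tool goes at most 62.5 mm and 10.7 degrees, less where a joint would pass 70% of its speed; a pose out of reach is approached as far as the arm can. A call with a number of a shift or a turn outside -1 to 1 is refused whole. A call with a gripper value outside its range is refused whole. OPENING is the opening, from 0 (shut) to 1 (fully open), set as the call begins (- or left out, the last holds). The fingers move at their own pace and stop on an object; FORCE is the grip in N (left out, the last holds). Time passes only in rows, so rows that do not move let the fingers close. It gives the time, the measured TCP pose, the force, the opening and the grip force at its end, in the units of the state.
- observe(): the state, without advancing time (a new reading comes with each control period).
- get_image(name): name is "scene" or "top"; returns a dict with "img" (384x512x3 uint8, blue, green, red), "range_z" (384x512 float32, m along the optical axis (not along the pixel's ray), 0 where there is no reading), "camera_matrix" (3x3 intrinsics, pixels), "eye" and "rotation" of the camera in the world. Camera axes: x right, y down, z forward; pixel columns grow to the right and rows downward; lengths in m; the calibration is good to about 2 mm. A picture is of the moment at which its call begins.
- close_job(): hands the job in; it is judged then, once.
Trained networks look in the newest picture that a camera, given by its name, has taken for a name from the list of things; names that differ only in an ending like _2 or _b are one class to them, and where a whole thing is asked for, a point or a joint stands for the part that bears it (a point fixed in the world has none). Each returns a list of dicts, best first, with "conf" (0 to 1); they miss things now and then, are a little off and sometimes report something else, mostly with a low value. They report only what shows in the picture. A call takes as long as a camera call. They do not tell look-alikes from the thing itself.
- regions_of(camera, query): "mask" (384x512 bool, what is visible of it).
- landmark_of(camera, query): "point" ([x, y, z] in m, in world coordinates, good to about 4 mm: a listed point, or the origin of a listed thing).
The state is a dict: "time_s": time; "q": joint angles; "qvel": joint speeds; "joint_efforts": joint torques, N m; "position": TCP position; "tool_rot": TCP orientation; "ft_force": force on the tool from outside, world axes, zero at the start; "wrist_torque": the same for the moment, N m; "grip_width": finger opening in m; "gripper_force": force on a finger pad.
Only numpy, scipy, OpenCV 4.12 (cv2) and the standard library are available. Lean on these libraries where they do the work, as an engineer would, in place of code of your own. Each camera call takes 0.05 s, during which the arm holds its last target. There are 200 camera calls.

### The job

Before the rotor is deburred its brake must be set: with the brake lever free, turn the bezel of the brake gauge until the zero mark (the one long broad bar on its face) stands at the needle, and let go of the bezel. Then press the spring-loaded dead-man brake lever down until the needle stands at the working mark (the pair of bars a quarter turn clockwise from zero) and keep it there: the program finishes while still holding the lever down. Never push the lever right down to its stop, do not disturb the bezel again, and leave the other things on the bench where they lie.

Things in the scene. Friction and masses are not known exactly. Their poses are not given: they have to be found in the camera images.
- gauge: brake gauge, fixed to the bench: square grey foot 100 x 100 x 16 mm, a neck 40 mm in diameter, and on top of the neck a round knurled aluminium bezel with a white face that looks straight up. Origin at the centre of the foot's underside, on the bezel's axis; z up. Told by its round dial; which side of the bench it stands on varies
- bezel_grip (a point): centre of the bezel, on its vertical axis, half-way up: the bezel is 66 mm in diameter and 28 mm high, from 55 to 83 mm above the bench, free all round and underneath (outside the neck). Grip it across its diameter from above, at any yaw
- bezel (a joint): turn of the bezel with its face, rad, positive anticlockwise seen from above; 0 when the zero mark stands exactly at the needle's rest position (lever free). It starts 0.5 to 1.4 away from 0; stops at -0.6 and 1.9. It stays where it is left; friction 0.06 N m
- zero_mark (a point): the zero mark, one broad long black bar on the bezel's face, at 25 mm from the axis (the needle tip's radius); it turns with the bezel
- work_mark (a point): the working mark, a pair of short parallel black bars on the bezel's face, at 25 mm from the axis, a quarter turn clockwise (seen from above) from the zero mark; it turns with the bezel
- needle_tip (a point): tip of the dark needle over the face, 25 mm from the axis. At rest (lever free) it does not move with the bezel; pressing the lever turns it clockwise seen from above, by 7.85 rad per rad of lever, through the gauge's remote drive
- brake: stand of the brake lever, fixed to the bench: grey foot 220 x 90 x 16 mm (long side along its x), two upright cheeks 118 mm high at its +x end, between which the lever turns. Origin at the centre of the foot's underside; z up. At rest the lever lies level, from the cheeks towards -x
- lever_pad (a point): centre of the top face of the lever's black rubber pad (60 mm along the lever, 42 mm wide), where it is pressed down; at rest 112 mm above the bench and 45 mm to the -x side of the foot's centre. It moves with the lever on an arc about lever_pivot
- lever_pivot (a point): the lever's axis (along the stand's y), 100 mm above the bench, 125 mm from the pad's centre
- brake_lever (a joint): how far the lever is pressed, rad: 0 at rest, stop at 0.36. A quarter turn of the needle is 0.20 rad, the pad then being about 25 mm lower. The spring brings it back when let go; pushed at the pad's centre it starts to move at about 6 N and takes about 12 N at 0.20 rad
- race: loose steel bearing ring, 60 mm outside diameter, 14 mm high, a bystander lying between the two stands; origin at the centre of its underside
- stone: loose grey sharpening stone, 80 x 25 x 16 mm, a bystander lying between the two stands; origin at the centre of its underside
- file: loose hand file, 300 mm long, 24 mm wide, 22 mm high, wooden handle to its -x; a bystander beyond the stands; origin on its underside
- wrench: loose steel wrench lying flat, a bystander at the right near the robot; its length is along its x axis
- wire_brush: loose hand brush lying flat, a bystander at the left near the robot; its length is along its x axis
- can: loose grey can, 66 mm diameter, 110 mm high, standing; a bystander at the left; origin at the centre of its underside
- grinder: loose red angle grinder, about 245 mm long, 65 mm high; a bystander at the right; its length is along its x axis
Mind the look-alikes: they are no part of the job. What is shaped like the brake but orange is not meant.

How it is judged:
By the outcome, as a careful person would: the job done as asked, in the order asked, and still so for the second after the job is handed in, while the arm keeps its last pose, push and grip.
It also fails if it takes over 48 s, if anything falls off the work surface, if the arm or the gripper's body presses on something with over 40 N, if the wrist force passes 120 N, or if a joint passes its speed limit or range.

## Working session

There is one attempt and no reset: what is moved stays moved. The work goes in short steps, Python scripts to look and compute and a shell command to move; the robot and the scene stay as the last step left them, time stands still between calls to the robot, and variables do not carry over. Pictures are saved under pics/ and viewed, at most 10 in all, crops included, and the job is handed in when it is done.

```bash
mkdir -p pics; python3 - <<'E'
from rig import *
import cv2, numpy as np
np.set_printoptions(precision=4,suppress=True)
for c in ["top","scene"]:
    d=get_image(c); cv2.imwrite(f"pics/{c}1.png",d["img"]); print(c,d["eye"],d["rotation"].tolist(),d["camera_matrix"].tolist())
    for n in ["gauge","bezel_grip","zero_mark","work_mark","needle_tip","brake","lever_pad","lever_pivot","race","stone","can","file","grinder"]:
        print(n,[(np.round(r["point"],4).tolist(),round(r["conf"],2)) for r in landmark_of(c,n)[:3]])
s=observe(); print(s["time_s"],s["position"],s["tool_rot"],s["ft_force"])
E
```

```text
top [ 0.3174 -0.0185  1.3625] [[-0.00432781972630186, -0.9868439309703996, 0.16161783900085425], [-0.9999371326565584, 0.005942518916075358, 0.009508796112691894], [-0.010344114800082689, -0.1615665261612735, -0.9868076088646567]] [[413.5739332296313, 0.0, 251.57328019537653], [0.0, 413.5739332296313, 183.29675171368837], [0.0, 0.0, 1.0]]
gauge [([0.5618, 0.1714, -0.0006], 0.6)]
bezel_grip [([0.5682, 0.1735, 0.0672], 0.83)]
zero_mark [([0.5864, 0.1875, 0.0777], 0.59)]
work_mark [([0.3156, -0.4378, 0.0027], 0.75), ([0.5826, 0.1537, 0.0793], 0.74)]
needle_tip []
brake [([0.284, -0.1928, 0.0005], 0.9), ([0.5502, -0.1537, 0.001], 0.73), ([0.5874, 0.186, 0.0754], 0.31)]
lever_pad [([0.5036, -0.156, 0.1147], 0.68)]
lever_pivot [([0.3641, -0.1781, 0.1013], 0.78), ([0.6295, -0.1485, 0.098], 0.74), ([0.6342, 0.0092, 0.0002], 0.37)]
race [([0.4345, 0.0005, 0.001], 0.72)]
stone [([0.6329, 0.0089, -0.0028], 0.6)]
can [([0.621, 0.4323, -0.0034], 0.92)]
file [([0.7822, -0.0009, 0.0013], 0.83), ([0.4348, -0.0015, 0.0034], 0.6), ([0.5722, 0.1736, 0.0669], 0.56)]
grinder [([0.6418, -0.4446, 0.0], 0.9
[... 647 characters left out ...]
083, -0.0017], 0.43)]
brake [([0.2823, -0.1901, 0.0008], 0.71), ([0.5441, -0.1536, 0.003], 0.7), ([0.565, 0.17, 0.0687], 0.26)]
lever_pad [([0.5078, -0.1578, 0.1121], 0.79), ([0.2423, -0.1959, 0.1128], 0.59)]
lever_pivot [([0.6309, -0.143, 0.099], 0.8), ([0.3632, -0.1767, 0.0985], 0.74)]
race [([0.4339, -0.0071, 0.002], 0.57), ([0.5876, 0.1812, 0.0766], 0.27)]
stone [([0.6337, 0.0081, 0.0001], 0.58), ([0.5435, -0.1568, 0.004], 0.34)]
can [([0.6215, 0.4307, -0.0009], 0.96)]
file [([0.786, -0.0039, 0.0027], 0.91)]
grinder [([0.6428, -0.4465, -0.0006], 0.91)]
1.4 [ 0.2085 -0.5089  0.2313] [[ 0.9254  0.3791 -0.    ]
 [ 0.3791 -0.9254  0.    ]
 [-0.     -0.     -1.    ]] [ 0.2811  0.4967 -0.1442]
```

```bash
python3 - <<'E'
import cv2, numpy as np
a=cv2.imread("pics/top1.png");b=cv2.imread("pics/scene1.png")
cv2.imwrite("pics/both1.png",np.vstack([cv2.resize(a,(400,300)),cv2.resize(b,(400,300))]))
# dial crops
t=np.array
def proj(c,p):
    import re
K={"top":(413.57,251.57,183.30,t([.3174,-.0185,1.3625]),t([[-0.00432781972630186,-0.9868439309703996,0.16161783900085425],[-0.9999371326565584,0.005942518916075358,0.009508796112691894],[-0.010344114800082689,-0.1615665261612735,-0.9868076088646567]])),
"scene":(404.30,259.98,186.62,t([1.2176,.1605,1.0062]),t([[-0.23507499035882048,0.7662028793561123,-0.5980576030569325],[0.9719684586257011,0.18269127870738805,-0.1479905811902841],[-0.0041309011824336925,-0.6160820110591303,-0.7876711822231144]]))}
# rectified dial: world patch 80mm square at z=.083, x up, y left
out=[]
for n,im in (("top",a),("scene",b)):
    f,cx,cy,e,R=K[n]
    j,i=np.meshgrid(np.arange(400),np.arange(400))
    X=.567+(200-i)*.0002; Y=.171+(200-j)*.0002
    P=(np.stack([X,Y,np.full_like(X,.083)],-1)-e)@R
    out.append(cv2.remap(im,(f*P[...,0]/P[...,2]+cx).astype(np.float32),(f*P[...,1]/P[...,2]+cy).astype(np.float32),cv2.INTER_CUBIC))
cv2.imwrite("pics/dial1.png",np.hstack(out))
E
```

```text
(no output)
```

View pics/both1.png

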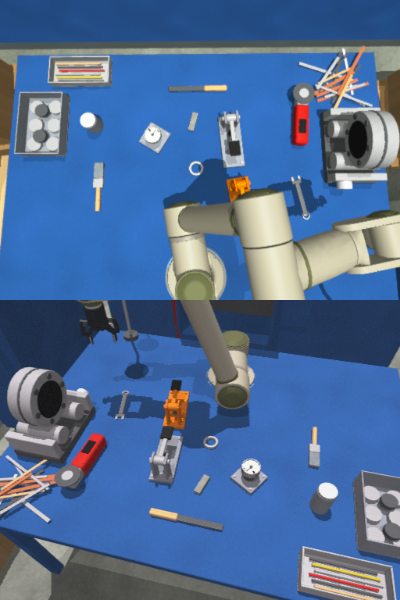

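View pics/dial1.png

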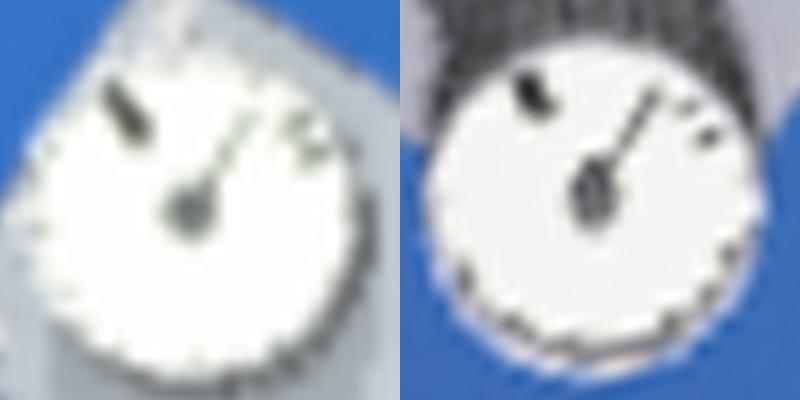

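The pictures show the grey brake right of centre (both1 230,140 top), the orange look-alike nearer the robot and the gauge at left (155,137). On the rectified dial (left half), hub (190,210), needle tip (248,115), zero bar (125,110) and double bar (308,140). So the bezel is about +63° off and must turn clockwise.

```bash
R='[[0.92,-0.773,0],[0,0,0]]'
python3 -m pendant '[[[0.92,-0.77,0],[0,0,0]],[[0.92,-0.77,0],[0,0,0]],[[0.92,-0.77,0],[0,0,0]],[[0.92,-0.77,0],[0,0,0]],[[0.92,-0.77,0],[0,0,0]],[[0.92,-0.77,0],[0,0,0]],[[0.92,-0.77,0],[0,0,0]],[[0.92,-0.77,0],[0,0,0]]]' 1
python3 -m pendant '[[[0.92,-0.77,0],[0,0,0]],[[0.92,-0.77,0],[0,0,0]],[[0.92,-0.77,0],[0,0,0]],[[0.92,-0.77,0],[0,0,0]],[[0.92,-0.77,0],[0,0,0]],[[0.92,-0.77,0],[0,0,0]],[[0.92,-0.77,0],[0,0,0]],[[0.92,-0.77,0],[0,0,0]]]'
python3 -m pendant '[[[0,0,0],[0,0,-1]],[[0,0,0],[0,0,-1]],[[0,0,0],[0,0,-1]],[[0,0,0],[0,0,-1]],[[0,0,0],[0,0,-1]],[[0,0,0],[0,0,-1]],[[0,0,0],[0,0,-1]],[[0,0,0],[0,0,-1]]]'
python3 -m pendant '[[[0,0,0],[0,0,-1]],[[0,0,0],[0,0,0]],[[0,0,0],[0,0,0]]]'
```

```text
time_s: 2.4
position: [0.3881, -0.1679, 0.2315]
tool_rot: [[0.925, 0.379, 0.0], [0.379, -0.925, -0.0], [0.0, 0.001, -1.0]]
ft_force: [0.6, -0.7, 0.6]
grip_width: 0.0853
gripper_force: 0.0
time_s: 3.4
position: [0.5671, 0.1718, 0.2314]
tool_rot: [[0.925, 0.379, 0.0], [0.379, -0.925, -0.0], [0.0, 0.0, -1.0]]
ft_force: [0.3, -0.6, -0.5]
grip_width: 0.0853
gripper_force: 0.0
time_s: 4.4
position: [0.5665, 0.1703, 0.2313]
tool_rot: [[0.463, 0.887, -0.0], [0.887, -0.463, 0.0], [-0.0, -0.0, -1.0]]
ft_force: [1.0, 0.9, -0.3]
grip_width: 0.0851
gripper_force: 0.0
time_s: 4.78
position: [0.5666, 0.1703, 0.2313]
tool_rot: [[0.388, 0.922, 0.0], [0.922, -0.388, 0.0], [0.0, 0.0, -1.0]]
ft_force: [0.5, 0.1, 0.1]
grip_width: 0.0853
gripper_force: 0.0
```

```bash
python3 -m pendant '[[[0.03,-0.04,1],[0,0,0]],[[0,0,1],[0,0,0]],[[0,0,0.8],[0,0,0]],[[0,0,0.7],[0,0,0]],[[0,0,0.6],[0,0,0]],[[0,0,0.55],[0,0,0]],[[0,0,0],[0,0,0]]]' && python3 -m pendant '[[[0,0,0],[0,0,0]],[[0,0,0],[0,0,0]],[[0,0,0],[0,0,0]],[[0,0,0],[0,0,0]]]' 0.7 30
```

```text
time_s: 5.65
position: [0.5648, 0.1719, 0.0441]
tool_rot: [[0.387, 0.922, -0.003], [0.922, -0.387, -0.0], [-0.001, -0.003, -1.0]]
ft_force: [0.3, 0.3, 0.5]
grip_width: 0.0856
gripper_force: 0.0
time_s: 6.15
position: [0.5656, 0.1723, 0.0466]
tool_rot: [[0.387, 0.922, 0.001], [0.922, -0.387, 0.001], [0.001, 0.001, -1.0]]
ft_force: [-3.5, 0.7, 6.5]
grip_width: 0.0652
gripper_force: 34.2
```

```bash
python3 -m pendant '[[[0,0,0],[0,0,0.5]],[[0,0,0],[0,0,1]],[[0,0,0],[0,0,1]],[[0,0,0],[0,0,1]],[[0,0,0],[0,0,1]],[[0,0,0],[0,0,1]],[[0,0,0],[0,0,1]],[[0,0,0],[0,0,1]]]' && python3 -m pendant '[[[0,0,0],[0,0,1]],[[0,0,0],[0,0,1]],[[0,0,0],[0,0,1]],[[0,0,0],[0,0,1]],[[0,0,0],[0,0,1]],[[0,0,0],[0,0,0]],[[0,0,0],[0,0,0]]]'
python3 - <<'E'
from rig import *
import cv2
for c in ["top","scene"]:
    d=get_image(c); cv2.imwrite(f"pics/{c}2.png",d["img"])
E
cat > dial.py <<'E'
import cv2, numpy as np
t=np.array
K={"top":(413.57,251.57,183.30,t([.3174,-.0185,1.3625]),t([[-0.00432781972630186,-0.9868439309703996,0.16161783900085425],[-0.9999371326565584,0.005942518916075358,0.009508796112691894],[-0.010344114800082689,-0.1615665261612735,-0.9868076088646567]])),
"scene":(404.30,259.98,186.62,t([1.2176,.1605,1.0062]),t([[-0.23507499035882048,0.7662028793561123,-0.5980576030569325],[0.9719684586257011,0.18269127870738805,-0.1479905811902841],[-0.0041309011824336925,-0.6160820110591303,-0.7876711822231144]]))}
def dial(k):
    out=[]
    for n in ("top","scene"):
        im=cv2.imread(f"pics/{n}{k}.png"); f,cx,cy,e,R=K[n]
        j,i=np.meshgrid(np.arange(400),np.arange(400))
        X=.5655+(200-i)*.0002; Y=.172+(200-j)*.0002
        P=(np.stack([X,Y,np.full_like(X,.083)],-1)-e)@R
        out.append(cv2.remap(im,(f*P[...,0]/P[...,2]+cx).astype(np.float32),(f*P[...,1]/P[...,2]+cy).astype(np.float32),cv2.INTER_CUBIC))
    cv2.imwrite(f"pics/dial{k}.png",np.hstack(out))
E
python3 -c "import dial;dial.dial(2)"
```

```text
time_s: 7.15
position: [0.5655, 0.1724, 0.0466]
tool_rot: [[0.869, 0.494, 0.001], [0.494, -0.869, 0.001], [0.001, 0.0, -1.0]]
ft_force: [-3.6, 0.6, 7.5]
grip_width: 0.0652
gripper_force: 34.5
time_s: 8.02
position: [0.5655, 0.1725, 0.0466]
tool_rot: [[0.997, 0.083, 0.001], [0.083, -0.997, 0.001], [0.001, -0.001, -1.0]]
ft_force: [-3.3, 2.3, 7.2]
grip_width: 0.0651
gripper_force: 34.4
```

View pics/dial2.png

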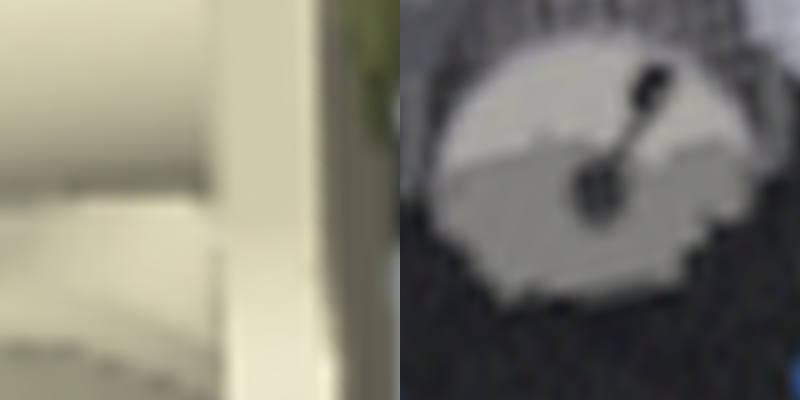

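The scene half shows the zero bar at (650,88) lying on the needle, as intended. I'll release, back off and measure unobstructed.

```bash
python3 -m pendant '[[[0,0,0],[0,0,0]],[[0,0,0],[0,0,0]],[[0,0,0],[0,0,0]],[[0,0,-0.5],[0,0,0]],[[0,0,-1],[0,0,0]],[[0,0,-1],[0,0,0]],[[0,0,-1],[0,0,0]],[[0,0,-1],[0,0,0]]]' 1 && python3 -m pendant '[[[0,1,0],[0,0,0]],[[0,1,0],[0,0,0]],[[0,1,0],[0,0,0]],[[0,1,0],[0,0,0]],[[0,1,0],[0,0,0]],[[0,1,0],[0,0,0]],[[0,0,0],[0,0,0]]]'
python3 - <<'E'
from rig import *
import cv2,numpy as np
for c in ["top","scene"]:
    acc=0
    for k in range(6): acc=acc+get_image(c)["img"].astype(float)
    cv2.imwrite(f"pics/{c}3.png",acc/6)
E
python3 -c "import dial;dial.dial(3)"
```

```text
time_s: 9.12
position: [0.5654, 0.1719, 0.2267]
tool_rot: [[0.997, 0.083, 0.0], [0.083, -0.997, -0.0], [0.0, 0.0, -1.0]]
ft_force: [0.2, -0.2, 0.2]
grip_width: 0.0854
gripper_force: 0.0
time_s: 10.0
position: [0.5856, -0.0696, 0.2249]
tool_rot: [[0.997, 0.08, -0.0], [0.08, -0.997, -0.0], [-0.0, 0.0, -1.0]]
ft_force: [-1.2, -0.1, -0.9]
grip_width: 0.0853
gripper_force: 0.0[ WARN:0@15.809] global loadsave.cpp:1063 imwrite_ Unsupported depth image for selected encoder is fallbacked to CV_8U.
```

View pics/dial3.png

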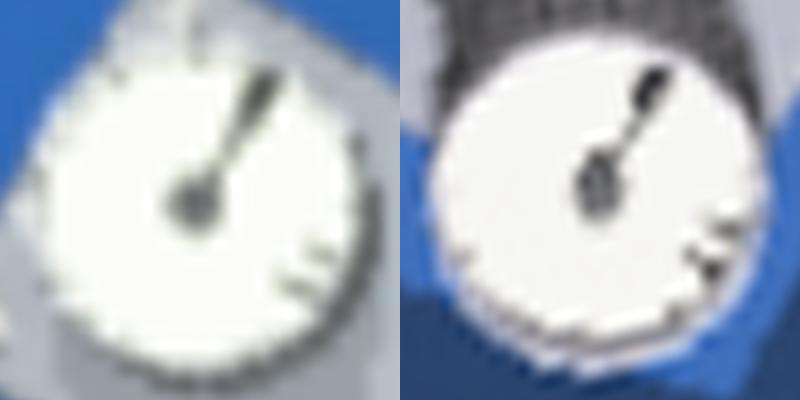

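```bash
sed -i 's/^t=np/t=np/' dial.py; cat > ang.py <<'E'
import dial,cv2,numpy as np,sys
def cen(g,x,y,r):
    j,i=np.meshgrid(np.arange(400),np.arange(400)); d=np.clip(205-g,0,None)*(np.hypot(j-x,i-y)<r)
    return np.array([(d*j).sum(),(d*i).sum()])/d.sum()
A=lambda v:np.degrees(np.arctan2(v[0],-v[1])) # cw from world x
for k,pts in {"1":{0:dict(hub=(190,210),tip=(245,120,),z=(125,110),w=(308,140)),1:dict(hub=(193,190),tip=(248,103),z=(133,95),w=(297,122))},
              "3":{0:dict(hub=(195,205),z=(256,97),w=(307,270)),1:dict(hub=(198,186),z=(252,88),w=(311,248))}}.items():
    im=cv2.imread(f"pics/dial{k}.png",0).astype(float)
    for h in (0,1):
        g=im[:,400*h:400*h+400]; p=pts[h]
        c={n:cen(g,*v[:2],{"hub":22,"tip":22,"z":34,"w":30}[n]) for n,v in p.items()}
        # face centre = centre from z,w at equal radius, quarter turn cw: c=(z+w)/2 +- perp
        z,w=c["z"],c["w"]; m=(z+w)/2; d=(w-z)/2; fc=m+np.array([-d[1],d[0]])
        print(k,h,{n:v.round(1).tolist() for n,v in c.items()},"fc",fc.round(1),"r",np.linalg.norm(z-fc)*.2,"zero",A(z-fc).round(2),"zero_hub",A(z-c["hub"]).round(2),"needle",A(c["tip"]-c["hub"]).round(2) if "tip" in c else "")
E
python3 ang.py
```

```text
1 0 {'hub': [190.7, 210.2], 'tip': [nan, nan], 'z': [125.7, 113.2], 'w': [311.9, 139.3]} fc [205.8 219.3] r 26.5842597127521 zero -37.04 zero_hub -33.83 needle nan
1 1 {'hub': [193.0, 189.6], 'tip': [246.0, 106.0], 'z': [131.3, 93.5], 'w': [303.6, 127.1]} fc [200.7 196.4] r 24.814379338266697 zero -33.98 zero_hub -32.7 needle 32.38
3 0 {'hub': [195.6, 204.3], 'z': [258.0, 95.3], 'w': [311.0, 282.0]} fc [191.2 215.1] r 27.445263199526092 zero 29.15 zero_hub 29.8 needle 
3 1 {'hub': [197.9, 185.4], 'z': [249.9, 88.4], 'w': [315.8, 255.0]} fc [199.6 204.6] r 25.32517742319277 zero 23.42 zero_hub 28.24 needle ang.py:4: RuntimeWarning: invalid value encountered in divide
  return np.array([(d*j).sum(),(d*i).sum()])/d.sum()
```

```bash
cat > fit.py <<'E'
import dial,cv2,numpy as np,sys
from scipy.special import erf
from scipy.optimize import least_squares
dial.dial(1)
j,i=np.meshgrid(np.arange(0,400,4),np.arange(0,400,4)); U=(i-200)*-.2; V=(j-200)*.2  # mm: up(x), right(-y)
def box(cu,cv,a,r0,r1,hw,off,s):
    u=U-cu;v=V-cv;c,n=np.cos(a),np.sin(a); r=u*c+v*n; t=-u*n+v*c-off; s=s*1.414
    e=lambda x,lo,hi:.5*(erf((x-lo)/s)-erf((x-hi)/s))
    return e(r,r0,r1)*e(t,-hw,hw)
N=["cu","cv","hu","hv","needle","ph1","ph3","z0","z1","zw","w0","w1","wo","ww","nl","nw","hr","s","b"]
def run(h,show=True):
    I={k:cv2.imread(f"pics/dial{k}.png",0).astype(float)[::4,400*h:400*h+400:4] for k in "13"}
    def model(p,k):
        d=dict(zip(N,p)); ph=d["ph"+k]; m=1
        L=[box(d["cu"],d["cv"],ph,d["z0"],d["z1"],d["zw"],0,d["s"])]
        for o in (-1,1): L.append(box(d["cu"],d["cv"],ph+np.pi/2,d["w0"],d["w1"],d["ww"],o*d["wo"],d["s"]))
        L.append(box(d["hu"],d["hv"],d["needle"],0,d["nl"],d["nw"],0,d["s"]))
        rr=np.hypot(U-d["hu"],V-d["hv"]); L.append(.5*(1-erf((rr-d["hr"])/d["s"]/1.414)))
        for l in L: m=m*(1-.85*l)
        return d["b"]*m
    p0=[-2,0,-1+2*h,-1,.54,-.57,.51,19,29,1.7,20,27,3,.8,25,.8,4.5,1.5,245]
    def res(p):
        out=[]
        for k in "13":
            w=np.hypot(U-p[0],V-p[1])<28
            out.append(np.where(w,model(p,k)-I[k],0).ravel())
        return np.concatenate(out+[8*(np.array(p)-p0)[[7,8,9,10,11,12,13]]*3])
    q=least_squares(res,p0,loss="soft_l1",f_scale=15,x_scale=np.maximum(np.abs(p0),.1)*.1).x; d=dict(zip(N,q))
    print(h,{k:round(float(v),2) for k,v in d.items()}); print("needle %.1f zero %.1f turned %.1f  err(needle-zero) %.1f"%tuple(np.degrees([d["needle"],d["ph3"],d["ph3"]-d["ph1"],d["needle"]-d["ph3"]])))
run(0);run(1)
E
python3 fit.py
```

```text
0 {'cu': -1.38, 'cv': -0.47, 'hu': -0.96, 'hv': -0.97, 'needle': 0.54, 'ph1': -0.59, 'ph3': 0.5, 'z0': 17.77, 'z1': 31.32, 'zw': 2.23, 'w0': 23.72, 'w1': 30.39, 'wo': 3.69, 'ww': 1.06, 'nl': 18.24, 'nw': 0.67, 'hr': 3.64, 's': 2.18, 'b': 252.14}
needle 31.0 zero 28.8 turned 62.3  err(needle-zero) 2.3
1 {'cu': 3.72, 'cv': -0.83, 'hu': 2.39, 'hv': -0.55, 'needle': 0.53, 'ph1': -0.56, 'ph3': 0.51, 'z0': 27.43, 'z1': 17.17, 'zw': -2.51, 'w0': 29.49, 'w1': 22.64, 'wo': 3.8, 'ww': -0.99, 'nl': 25.63, 'nw': 0.84, 'hr': 4.4, 's': 1.65, 'b': 244.87}
needle 30.5 zero 29.4 turned 61.3  err(needle-zero) 1.1
```

The fit gives zero about 1–2° short of the needle (2.3° top, 1.1° scene), and the turn checks with the robot's 62.4°. I'll nudge the bezel 1.75° further clockwise.

```bash
python3 -m pendant '[[[0,-1,0],[0,0,0]],[[0,-1,0],[0,0,0]],[[0,-1,0],[0,0,0]],[[0,-1,0],[0,0,0]],[[0,-1,0],[0,0,0]],[[0,-1,0],[0,0,0]],[[0,0,0],[0,0,0]],[[0,0,0],[0,0,0]]]' 1 && python3 -m pendant '[[[0,0,1],[0,0,0]],[[0,0,1],[0,0,0]],[[0,0,1],[0,0,0]],[[0,0,1],[0,0,0]],[[0,0,0.5],[0,0,0]],[[0,0,0],[0,0,0]],[[0,0,0],[0,0,0]]]' && python3 -m pendant '[[[0,0,0],[0,0,0]],[[0,0,0],[0,0,0]],[[0,0,0],[0,0,0]],[[0,0,0],[0,0,0]],[[0,0,0],[0,0,0.35]],[[0,0,0],[0,0,0]],[[0,0,0],[0,0,0]],[[0,0,0],[0,0,0]]]' 0.7 30
```

```text
time_s: 11.6
position: [0.5656, 0.1716, 0.2253]
tool_rot: [[0.997, 0.083, -0.0], [0.083, -0.997, -0.0], [-0.0, 0.0, -1.0]]
ft_force: [0.0, -0.7, -0.6]
grip_width: 0.0854
gripper_force: 0.0
time_s: 12.48
position: [0.5663, 0.1714, 0.0464]
tool_rot: [[0.997, 0.082, 0.002], [0.082, -0.997, 0.0], [0.002, 0.0, -1.0]]
ft_force: [-0.1, 0.2, 0.3]
grip_width: 0.0852
gripper_force: 0.0
time_s: 13.48
position: [0.5661, 0.1725, 0.0468]
tool_rot: [[0.999, 0.053, 0.002], [0.053, -0.999, 0.001], [0.003, -0.001, -1.0]]
ft_force: [-1.4, 1.5, 5.6]
grip_width: 0.0651
gripper_force: 32.9
```

```bash
python3 -m pendant '[[[0,0,0],[0,0,0]],[[0,0,0],[0,0,0]],[[0,0,0],[0,0,0]],[[0,0,-0.5],[0,0,0]],[[0,0,-1],[0,0,0]],[[0,0,-1],[0,0,0]],[[0,0,-1],[0,0,0]],[[0,0,-1],[0,0,0]]]' 1 && python3 -m pendant '[[[-0.2,0.9,0],[0,0,0]],[[-0.2,0.9,0],[0,0,0]],[[-0.2,0.9,0],[0,0,0]],[[-0.2,0.9,0],[0,0,0]],[[-0.2,0.9,0],[0,0,0]],[[-0.2,0.9,0],[0,0,0]],[[-0.2,0.9,0],[0,0,0]],[[-0.2,0.9,0],[0,0,0]]]' 0 && python3 -m pendant '[[[-0.3,0.9,0],[0,0,0]],[[0,0,0],[0,0,0]],[[0,0,0],[0,0,0]]]'
python3 - <<'E'
from rig import *
import cv2,numpy as np
for c in ["top","scene"]:
    acc=0
    for k in range(6):
        d=get_image(c); acc=acc+d["img"].astype(float)
    cv2.imwrite(f"pics/{c}3.png",(acc/6).astype(np.uint8))
    for n in ("lever_pad","lever_pivot"): print(c,n,[(np.round(r["point"],4).tolist(),round(r["conf"],2)) for r in landmark_of(c,n)[:3]])
    # depth: points on lever pad top
    z=d["range_z"];K=d["camera_matrix"];v,u=np.mgrid[:384,:512]
    P=np.stack([(u-K[0,2])/K[0,0]*z,(v-K[1,2])/K[1,1]*z,z],-1)@np.array(d["rotation"]).T+d["eye"]
    m=(z>0)&(abs(P[...,0]-.505)<.06)&(abs(P[...,1]+.157)<.045)&(abs(P[...,2]-.112)<.006)&(d["img"].max(-1)<90)
    q=P[m]; print(c,len(q),q.mean(0),q.min(0),q.max(0))
E
python3 -c "import dial;dial.dial(3)"; python3 fit.py
```

```text
time_s: 14.48
position: [0.5653, 0.172, 0.2266]
tool_rot: [[0.999, 0.053, -0.0], [0.053, -0.999, -0.0], [-0.0, 0.0, -1.0]]
ft_force: [0.1, -0.5, -0.6]
grip_width: 0.0857
gripper_force: 0.0
time_s: 15.48
position: [0.5164, -0.1202, 0.2253]
tool_rot: [[0.999, 0.053, -0.0], [0.053, -0.999, -0.0], [-0.0, -0.0, -1.0]]
ft_force: [1.0, -0.6, -0.0]
grip_width: 0.0
gripper_force: 0.0
time_s: 15.85
position: [0.5067, -0.1551, 0.2253]
tool_rot: [[0.999, 0.053, -0.0], [0.053, -0.999, 0.0], [-0.0, -0.0, -1.0]]
ft_force: [-0.1, -0.3, -1.6]
grip_width: 0.0003
gripper_force: 0.0
top lever_pad [([0.24, -0.2012, 0.1078], 0.75), ([0.5033, -0.1586, 0.1155], 0.57)]
top lever_pivot [([0.3687, -0.1762, 0.1011], 0.64), ([0.6294, -0.1466, 0.0963], 0.61)]
top 61 [ 0.50679977 -0.15621409  0.11156545] [ 0.49142745 -0.17576242  0.10659071] [ 0.51884509 -0.13329117  0.1167248 ]
scene lever_pad [([0.2394, -0.1992, 0.1108], 0.76), ([0.5098, -0.1589, 0.1124], 0.6), ([0.5877, 0.1601, 0.0797], 0.16)]
scene lever_pivot [([0.6306, -0.1428, 0.0993], 0.87), ([0.3628, -0.1759, 0.0986], 0.6)]
scene 209 [ 0.50737851 -0.15465934  0.11178257] [ 0.47545212 -0.17602684  0.10657241] [ 0.53742965 -0.1348516   0.11655151]
0 {'cu': -1.53, 'cv': -0.38, 'hu': -0.93, 'hv': -0.97, 'needle': 0.55, 'ph1': -0.59, 'ph3': 0.53, 'z0': 17.51, 'z1': 31.06, 'zw': 2.18, 'w0': 29.67, 'w1': 23.42, 'wo': 3.38, 'ww': -0.93, 'nl': 22.54, 'nw': 0.62, 'hr': 3.63, 's': 2.2, 'b': 252.78}
needle 31.8 zero 30.2 turned 63.8  err(needle-zero) 1.5
1 {'cu': 2.38, 'cv': -0.24, 'hu': 2.19, 'hv': -0.62, 'needle': 0.53, 'ph1': -0.33, 'ph3': 0.5, 'z0': -3.5, 'z1': 29.17, 'zw': 0.16, 'w0': 23.84, 'w1': 26.98, 'wo': 4.14, 'ww': 2.02, 'nl': 37.99, 'nw': 1.01, 'hr': 4.14, 's': 2.0, 'b': 244.66}
needle 30.1 zero 28.7 turned 47.5  err(needle-zero) 1.4
```

View pics/dial3.png

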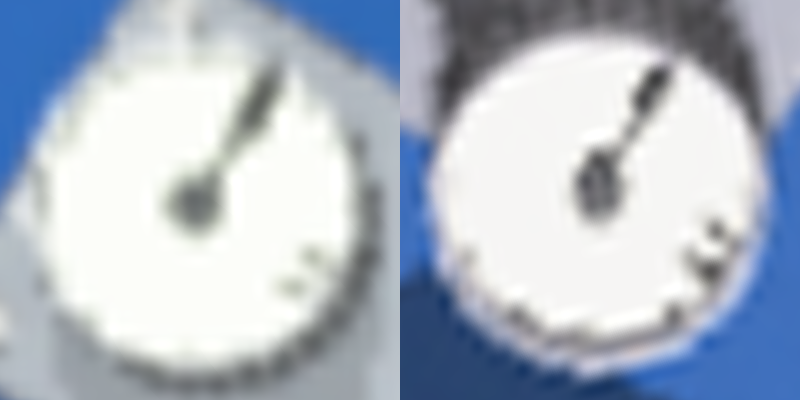

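View pics/scene3.png

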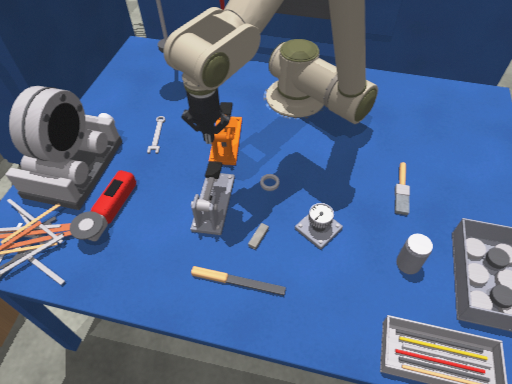

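Scene view: closed fingers sit above the pad of the grey lever (215,165), nothing disturbed. On the dial, the bar is in line with the needle (268,85). Now I go down onto the pad.

```bash
python3 -m pendant '[[[0,0,1],[0,0,0]],[[0,0,0.8],[0,0,0]],[[0,0,0.5],[0,0,0]],[[0,0,0.35],[0,0,0]],[[0,0,0],[0,0,0]],[[0,0,0],[0,0,0]]]' && python3 -m pendant '[[[0,0,0.1],[0,0,0]],[[0,0,0.1],[0,0,0]],[[0,0,0.1],[0,0,0]],[[0,0,0],[0,0,0]]]' && python3 -m pendant '[[[0,0,0.1],[0,0,0]],[[0,0,0.1],[0,0,0]],[[0,0,0.1],[0,0,0]],[[0,0,0],[0,0,0]],[[0,0,0],[0,0,0]]]'
```

```text
time_s: 17.4
position: [0.5071, -0.1558, 0.1201]
tool_rot: [[0.999, 0.053, 0.001], [0.053, -0.999, -0.001], [0.001, 0.001, -1.0]]
ft_force: [0.5, 0.8, 0.7]
grip_width: -0.0003
gripper_force: 0.0
time_s: 17.9
position: [0.5066, -0.1557, 0.1075]
tool_rot: [[0.999, 0.053, -0.0], [0.053, -0.999, -0.0], [-0.0, 0.0, -1.0]]
ft_force: [-3.3, -0.4, 5.0]
grip_width: 0.0004
gripper_force: 3.1
time_s: 18.52
position: [0.5064, -0.1557, 0.0959]
tool_rot: [[0.999, 0.053, -0.0], [0.053, -0.999, -0.0], [-0.0, 0.0, -1.0]]
ft_force: [-4.8, 1.1, 8.9]
grip_width: 0.0
gripper_force: 4.8
```

```bash
python3 -m pendant '[[[0,0,0.1],[0,0,0]],[[0,0,0.1],[0,0,0]],[[0,0,0],[0,0,0]],[[0,0,0],[0,0,0]]]'
cat > snap.py <<'E'
from rig import *
import cv2,numpy as np,sys,dial
k=sys.argv[1]
for c in ["top","scene"]:
    acc=0
    for _ in range(6): acc=acc+get_image(c)["img"].astype(float)
    cv2.imwrite(f"pics/{c}{k}.png",(acc/6).astype(np.uint8))
dial.dial(k); s=observe(); print(s["time_s"],s["position"],s["ft_force"])
E
python3 snap.py 4
```

```text
time_s: 19.02
position: [0.5069, -0.1557, 0.0883]
tool_rot: [[0.999, 0.053, 0.001], [0.053, -0.999, -0.001], [0.001, 0.001, -1.0]]
ft_force: [-3.3, 1.1, 10.8]
grip_width: -0.0
gripper_force: 5.7
19.625 [ 0.50687129 -0.15566969  0.0883028 ] [-2.87399552  1.20876408 11.49678342]
```

View pics/dial4.png

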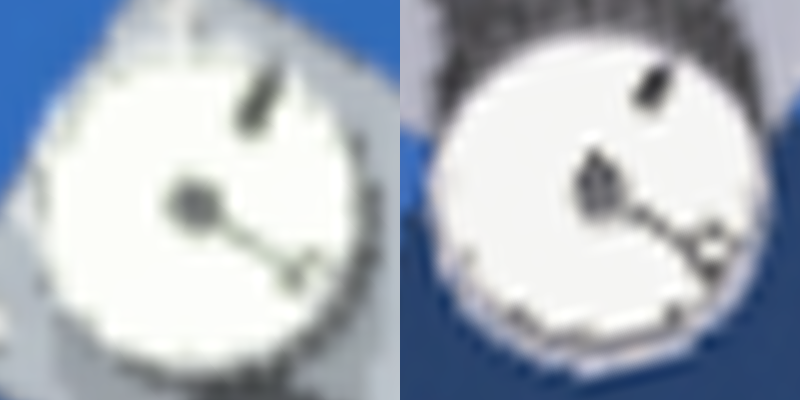

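```bash
cat > fit2.py <<'E'
import cv2,numpy as np,sys
src=open("fit.py").read().split("N=[")[0]; exec(src)
last=sys.argv[1]
N=["cu","cv","hu","hv","needle","n4","ph","z0","z1","zw","w0","w1","wo","ww","nl","nw","hr","s","b"]
p0=np.array([-1.4,-.4,-.9,-.9,.54,2.11,.53,18,30,2.2,23,29,3.5,1,24,.7,4,2,248])
lo=p0-[6,3,6,3,.3,.4,.3,3,3,1,3,3,1.5,.5,4,.4,1.5,1,25]; hi=p0+[6,3,6,3,.3,.4,.3,3,3,1,3,3,1.5,.5,4,.4,1.5,1,25]
T=np.radians(64.1)
for h in (0,1):
    I={k:cv2.imread(f"pics/dial{k}.png",0).astype(float)[::4,400*h:400*h+400:4] for k in ("1","3",last)}
    def model(p,k):
        d=dict(zip(N,p)); ph=d["ph"]-(T if k=="1" else 0); m=1; s=d["s"]
        L=[box(d["cu"],d["cv"],ph,d["z0"],d["z1"],d["zw"],0,s)]
        L+=[box(d["cu"],d["cv"],ph+np.pi/2,d["w0"],d["w1"],d["ww"],o*d["wo"],s) for o in (-1,1)]
        L.append(box(d["hu"],d["hv"],d["n4" if k==last else "needle"],0,d["nl"],d["nw"],0,s))
        L.append(.5*(1-erf((np.hypot(U-d["hu"],V-d["hv"])-d["hr"])/s/1.414)))
        for l in L: m=m*(1-.8*l)
        return d["b"]*m
    def res(p): return np.concatenate([np.where(np.hypot(U-p[0],V-p[1])<28,model(p,k)-I[k],0).ravel() for k in I])
    p1=p0.copy()
    if h: p1[[0,2]]=[1.5,2.2]
    q=least_squares(res,p1,bounds=(lo,hi),loss="soft_l1",f_scale=15,x_scale=np.maximum(abs(p0),.1)*.1).x; d=dict(zip(N,q))
    print({k:round(float(v),2) for k,v in d.items()})
    print("rest-zero %.1f  needle moved %.1f  needle-work %.1f (cw+)"%tuple(np.degrees([d["needle"]-d["ph"],d["n4"]-d["needle"],d["n4"]-d["ph"]-np.pi/2])))
E
python3 fit2.py 4
```

```text
{'cu': -1.28, 'cv': -0.7, 'hu': -0.98, 'hv': -1.01, 'needle': 0.56, 'n4': 2.17, 'ph': 0.54, 'z0': 17.3, 'z1': 31.66, 'zw': 2.31, 'w0': 23.39, 'w1': 28.4, 'wo': 3.26, 'ww': 1.1, 'nl': 24.58, 'nw': 0.64, 'hr': 3.83, 's': 2.14, 'b': 252.65}
rest-zero 0.9  needle moved 92.7  needle-work 3.5 (cw+)
{'cu': 3.9, 'cv': -0.69, 'hu': 2.46, 'hv': -0.51, 'needle': 0.53, 'n4': 2.14, 'ph': 0.55, 'z0': 17.02, 'z1': 27.25, 'zw': 2.48, 'w0': 22.68, 'w1': 28.81, 'wo': 3.84, 'ww': 1.19, 'nl': 25.14, 'nw': 0.94, 'hr': 4.59, 's': 1.62, 'b': 244.66}
rest-zero -1.0  needle moved 92.0  needle-work 1.0 (cw+)
```

Zero is good (mean 0°). The needle is about 2° past the working mark, so I'll ease off 0.6 mm.

```bash
python3 -m pendant '[[[0,0,-0.015],[0,0,0]],[[0,0,0],[0,0,0]],[[0,0,0],[0,0,0]]]'; python3 snap.py 5; python3 fit2.py 5 | grep rest
```

```text
time_s: 20.0
position: [0.5068, -0.1557, 0.0889]
tool_rot: [[0.999, 0.053, 0.001], [0.053, -0.999, -0.001], [0.001, 0.001, -1.0]]
ft_force: [-2.8, 1.0, 11.2]
grip_width: -0.0005
gripper_force: 5.6
20.6 [ 0.50683854 -0.15567822  0.08886549] [-3.52283191 -0.16154209 10.9261154 ]
rest-zero 0.8  needle moved 90.5  needle-work 1.3 (cw+)
rest-zero -1.2  needle moved 90.7  needle-work -0.5 (cw+)
```

View pics/dial5.png

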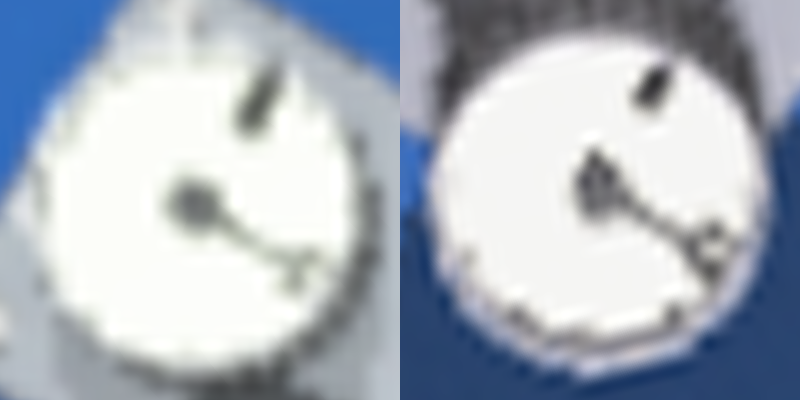

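The needle now points between the pair of bars (≈305,268 left; ≈705,255 right), moved 90.6°. Handing in while holding.

```bash
python3 -c "from rig import *; print(close_job())"
```

```text
the job is handed in; nothing more can be done
None
```

The job is handed in at about 20.6 s with the arm still holding the lever: zero mark within about 1° of the resting needle, and the needle then moved 90.6° to within about 1° of the working mark (all from camera fits).

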